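Refill the nutmeg pot and present it on the spice carousel

ROBOT

A 6-joint arm with a two-finger parallel gripper is mounted at the origin on a cart in front of the work surface, level with it; the furniture and walls round the work are solid. World frame = base frame: x ahead of the robot, y to its left, z up, the work surface at z = 0. Lengths are in m, angles in rad, forces in N, time in s.
With the tool pointing down it reaches from about 0.35 to 0.975 m from the base axis. Payload 4.9 kg.
Tool frame: the origin (TCP) lies midway between the tips of the shut fingers; the grasp point (between the pads) lies 19 mm behind it; z points along the fingers, y is the line along which they close (so a half turn about z gives the same grasp; the last joint's range is limited). The gripper opens to 85 mm and grips with 20 to 120 N. Pads are 22 mm wide; open, the fingers measure 114 mm over their backs; the gripper's body (76 mm by 85 mm) begins 54 mm behind the grasp point. The pads swing forward as they close: fully open they stand 13 mm farther back than shut.
Start: joints at [1.207, 0.053, 1.613, -0, 1.476, -0.119], TCP at [0.151, 0.606, 0.231] pointing down, gripper open.
Joint ranges: [-3.01, 3.01], [-1.01, 2.22], [0.06, 2.58], [-1.02, 4.17], [0.09, 2.62], [-3.14, 3.14]. Speed limits (rad/s): [2.57, 2.57, 3.14, 3.14, 3.14, 3.14].

INTERFACE

Orientations are given as a rotation vector (axis times angle).
In Python, from station import ctrl, optics, job gives the robot as it stands.
- The arm moves only by the shell command python3 -m jog 'ROWS' [OPENING] [FORCE]. ROWS is JSON, a list of rows, each a list of 2 entries, a list of its own where there are three numbers: the shift along the tool's x, y, z in m, then the turn, a rotation vector about the tool's x, y, z in rad. A call has 1 to 5 rows; each row is the pose to reach, as a shift and turn from the pose commanded when the call began, along the tool's axes at that moment; what a row does not reach only later rows make up. A row lasts 1/10 s, in which the tool goes at most 50 mm and 8.59 degrees, less where a joint would pass 70% of its speed; a pose out of reach is approached as far as the arm can. A call with a gripper value outside its range is refused whole. OPENING is the opening, from 0 (shut) to 1 (fully open), set as the call begins (- or left out, the last holds). The fingers move at their own pace and stop on an object; FORCE is the grip in N (left out, the last holds). Time passes only in rows, so rows that repeat a pose let the fingers close. It gives the time, the measured TCP pose, the force, the opening and the grip force at its end, in the units of the state.
- ctrl.get_obs(): the state, without advancing time (a new reading comes with each control period).
- optics.get_image(name): name is "side" or "top" or "wrist"; returns a dict with "image" (400x640x3 uint8, blue, green, red), "fx", "fy", "cx", "cy" (pixels), "D" ([k1, k2, p1, p2, k3] as OpenCV has them; the pictures are not rectified), "rvec" (rotation vector, rad) and "tvec" (3), from world to camera coordinates, as OpenCV has them; the wrist camera has in their place "mount" (4x4, takes a point from camera to tool coordinates, whose origin is the TCP and whose axes are the flange's). Camera axes: x right, y down, z forward; pixel columns grow to the right and rows downward; lengths in m; the calibration is good to about 2 mm. A picture is of the moment at which its call begins: read the wrist's pose just before it. There is no depth.
- job.finish_job(): hands the job in; it is judged then, once.
The state is a dict: "t": time; "q": joint angles; "dq": joint speeds; "effort": joint torques, N m; "tool_pos": TCP position; "tool_rot": TCP orientation; "contact_force": force on the tool from outside, world axes, zero at the start; "wrist_torque": the same for the moment, N m; "opening": finger opening in m; "grip_force": force on a finger pad.
Only numpy, scipy, OpenCV 4.12 (cv2) and the standard library are available. Lean on these libraries where they do the work, as an engineer would, in place of code of your own. Each camera call takes 0.05 s, during which the arm holds its last target. There are 200 camera calls.

TASK

Refill the open pot on the spice carousel: tip all four nutmegs into it out of the little scoop tray, without touching the food or dropping any on the freezer, and stand the tray level on the freezer top again. The cook then reaches in from the front edge of the freezer: turn the turntable until that pot points straight at the front edge, and finish with the fingers gripping the carousel's bar handle, holding the turntable still there. The jars and pot stay standing in their seats and the tin, sauce bottle and timer stay where they are.

Things in the scene. Friction and masses are not known exactly. Their poses are not given: they have to be found in the camera images.
- carousel_foot: Fixed round dark steel foot of the spice carousel, 208 mm across, 16 mm high; origin: centre of its underside on the freezer top, exactly on the carousel's upright axis. Its -x axis always points straight to the front edge of the freezer (world -x, the robot's side).
- turntable: Round wooden turntable, 294 mm across, top face 28 mm above the freezer top; turns without end stops about the upright axis through its origin (at freezer-top height), smooth bearing (0.03 N m plus 0.25 N m s of soft damping), no spring. Five seats (6 mm high rings, 83 mm inside) lie 95 mm from the axis, 72 degrees apart, one of them vacant. A steel post carries the bar handle.
- carousel_handle: Centre of the wooden bar handle on top of the carousel's post, 175 mm above the freezer top; the bar is 74 mm long along the turntable's y axis, 14 mm thick along its x axis, 26 mm high (z 162 to 188 mm). It is fixed to the turntable and turns it.
- pot: The open pot: round white ceramic ramekin, the only vessel on the carousel without a lid, loose in a seat, empty at the start. Rim 80 mm across outside, 73 mm inside; 60 mm high, floor 5 mm thick; origin: centre of its underside, 28 mm above the freezer top. Starts on the left-hand (+y) half of the carousel, 40 to 140 degrees round from the front.
- scoop_tray: Small steel scoop tray left of the carousel, 131 mm long without handle, 61 mm wide, walls 24 mm high, 0.16 kg, loose; origin: underside of the pan, at freezer-top height. Its +x axis points out of the open pouring end (56 mm wide inside; the floor rises 9 mm over the last 35 mm); the black handle sticks out the other way (-x). Inner floor 3 mm above the underside.
- tray_grip (a point): Middle of the tray's black handle, a level flat-sided bar 84 mm long (along the tray's x), 14 mm wide, 18 mm high, its centre 29 mm above the tray's underside and 115 mm behind the tray's origin.
- tray_spout (a point): Middle of the lip at the tray's open pouring end, 70 mm ahead of the tray's origin and 12 mm above its underside.
- nutmeg_1: Whole brown nutmeg, an egg shape 25 mm long (its x axis) and 21 mm thick, 12 g, lying loose in the scoop tray at the start; origin at its middle.
- nutmeg_2: Whole brown nutmeg, an egg shape 25 mm long (its x axis) and 21 mm thick, 12 g, lying loose in the scoop tray at the start; origin at its middle.
- nutmeg_3: Whole brown nutmeg, an egg shape 25 mm long (its x axis) and 21 mm thick, 12 g, lying loose in the scoop tray at the start; origin at its middle.
- nutmeg_4: Whole brown nutmeg, an egg shape 25 mm long (its x axis) and 21 mm thick, 12 g, lying loose in the scoop tray at the start; origin at its middle.
- jar_1: Round closed spice jar, 40 mm across, 105 mm high, in a seat of the carousel; origin: centre of its underside.
- jar_2: Squarish closed spice jar, 44 mm wide, 105 mm high, in a seat of the carousel; origin: centre of its underside.
- jar_3: Squarish closed spice jar, 47 mm wide, 97 mm high, in a seat of the carousel; origin: centre of its underside.
- tomato_tin: Bystander: food tin 75 mm across, 110 mm high, behind the tray; origin: centre of its underside.
- sauce_bottle: Bystander: upright sauce bottle 50 x 83 x 182 mm behind the tray; origin: centre of its underside.
- kitchen_timer: Bystander: round kitchen timer 69 mm across, 44 mm high, right of and in front of the carousel; origin: centre of its underside.
Things that resemble listed ones, but are neither listed nor needed, are in the scene too. What is shaped like the jar_2 but yellow is not meant. What is shaped like the scoop_tray but yellow is not meant.

How it is judged:
By the outcome, as a careful person would: the job done as asked, in the order asked, and still so for the second after the job is handed in, while the arm keeps its last pose, push and grip.
It also fails if it takes over 72 s, if anything falls off the work surface, if the arm or the gripper's body presses on something with over 40 N, if the wrist force passes 120 N, or if a joint passes its speed limit or range.

## Working session

There is one attempt and no reset: what is moved stays moved. The work goes in short steps, Python scripts to look and compute and a shell command to move; the robot and the scene stay as the last step left them, time stands still between calls to the robot, and variables do not carry over. Pictures are saved under pics/ and viewed, at most 10 in all, crops included, and the job is handed in when it is done.

```bash
ls; mkdir -p pics
cat > h.py <<'E'
import numpy as np, cv2
from scipy.spatial.transform import Rotation as R
from station import ctrl, optics, job
def grab(name):
    o=ctrl.get_obs(); d=optics.get_image(name)
    K=np.array([[d['fx'],0,d['cx']],[0,d['fy'],d['cy']],[0,0,1.]]); D=np.array(d['D'],float)
    if 'rvec' in d:
        Rw=cv2.Rodrigues(np.array(d['rvec'],float))[0]; t=np.array(d['tvec'],float).ravel()
    else:
        T=np.eye(4);T[:3,:3]=R.from_rotvec(o['tool_rot']).as_matrix();T[:3,3]=o['tool_pos']
        C=np.linalg.inv(T@np.array(d['mount'])); Rw=C[:3,:3]; t=C[:3,3]
    return dict(im=d['image'],K=K,D=D,R=Rw,t=t)
def ray(c,uv):
    p=cv2.undistortPoints(np.array(uv,float).reshape(-1,1,2),c['K'],c['D']).reshape(-1,2)
    d=np.c_[p,np.ones(len(p))]@c['R']; return -c['R'].T@c['t'],d
def plane(c,uv,z):
    o,d=ray(c,uv); return o+d*((z-o[2])/d[:,2])[:,None]
def proj(c,P):
    return cv2.projectPoints(np.array(P,float).reshape(-1,1,3),cv2.Rodrigues(c['R'])[0],c['t'],c['K'],c['D'])[0].reshape(-1,2)
E
python3 - <<'E'
from h import *
for n in ("side","top"):
    c=grab(n); cv2.imwrite(f"pics/{n}0.png",c['im'])
    print(n,-c['R'].T@c['t'],c['R'].round(2).tolist())
print(ctrl.get_obs())
E
```

```text
pics
side [ 0.16729576 -1.18977847  1.06754205] [[0.96, -0.28, 0.0], [-0.16, -0.57, -0.8], [0.22, 0.77, -0.59]]
top [0.33434351 0.00991675 1.47205924] [[0.01, -1.0, 0.01], [-0.99, -0.01, -0.13], [0.13, -0.01, -0.99]]
{'t': 0.1, 'q': array([ 1.20700275e+00,  5.32767483e-02,  1.61411652e+00,  1.37989564e-05,
        1.47600289e+00, -1.18990550e-01]), 'dq': array([-0.00108014,  0.00071218, -0.00285883,  0.00053479, -0.00213431,
        0.00103883]), 'effort': array([ 1.59211877e-04, -3.94903779e+01, -3.71363568e+01, -2.05703009e-05,
        3.91373673e-03, -7.89636687e-06]), 'tool_pos': array([0.1512726 , 0.60585392, 0.23021869]), 'tool_rot': array([-3.83523864e-01, -3.11764556e+00,  2.74524363e-03]), 'contact_force': array([-0.39868696,  0.16560133,  0.2222286 ]), 'wrist_torque': array([-0.00164583, -0.04156818,  0.03839647]), 'grip_force': 0.0, 'opening': 0.0852109514271278}
```

View pics/top0.png

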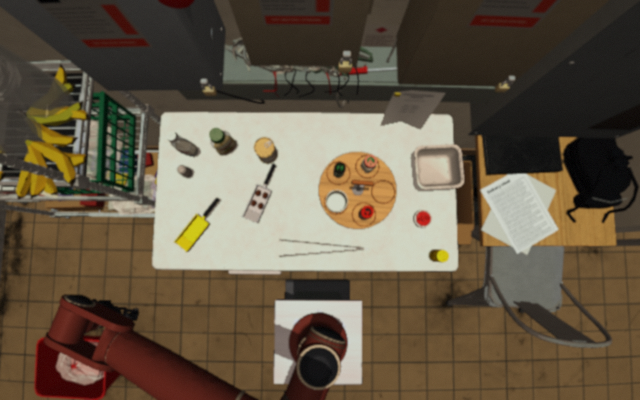

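View pics/side0.png

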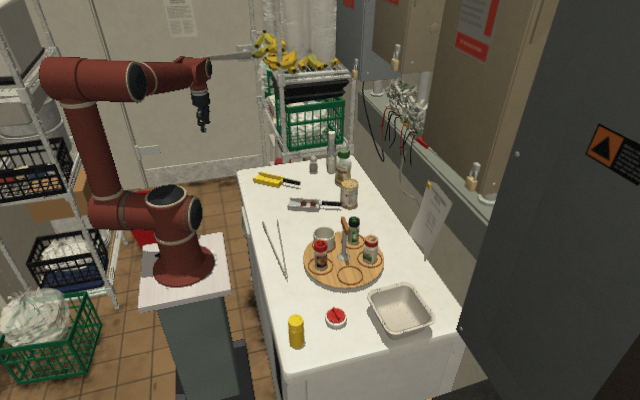

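The steel tray holding the four nutmegs is at about (257,203) in the top view, with its black handle pointing up and right to (273,168). The yellow lookalike tray is at (197,230). The carousel is at (357,190), the white pot at (336,202), the tin at (265,150), the bottle at (221,141) and the timer at (422,218). I'll confirm in one enlarged crop.

Run:
```python
from h import *
c=grab("top"); im=c['im']
x0,y0,w,h=170,120,260,140
cv2.imwrite("pics/crop1.png",cv2.resize(im[y0:y0+h,x0:x0+w],None,fx=3,fy=3,interpolation=cv2.INTER_CUBIC))
hsv=cv2.cvtColor(im,cv2.COLOR_BGR2HSV)
for n,uv,z in (("handle tip",(273,168),.03),("spout",(248,220),.012),("pot",(336,202),.088),("tt",(357,190),.028),("hand",(360,187),.188),("tin",(265,150),.11),("bottle",(221,136),.18),("timer",(422,218),.044)):
    print(n,plane(c,[uv],z)[0].round(3))
m=((hsv[...,1]>90)&(hsv[...,0]<25)&(hsv[...,2]>90)).astype(np.uint8); m[:, :310]=0;m[:,405:]=0;m[:145]=0;m[235:]=0
ys,xs=np.nonzero(m); hull=cv2.convexHull(np.c_[xs,ys].astype(np.int32))
P=plane(c,hull.reshape(-1,2),.028); print("tt",cv2.fitEllipse((P[:,:2]*1000).astype(np.float32)))
```

```text
handle tip [0.637 0.171 0.03 ]
spout [0.443 0.262 0.012]
pot [ 0.503 -0.061  0.088]
tt [ 0.556 -0.143  0.028]
hand [ 0.542 -0.136  0.188]
tin [0.685 0.192 0.11 ]
bottle [0.715 0.334 0.18 ]
timer [ 0.452 -0.379  0.044]
tt ((558.3347778320312, -143.4535369873047), (288.32196044921875, 288.9118347167969), 63.47355651855469)
```

View pics/crop1.png

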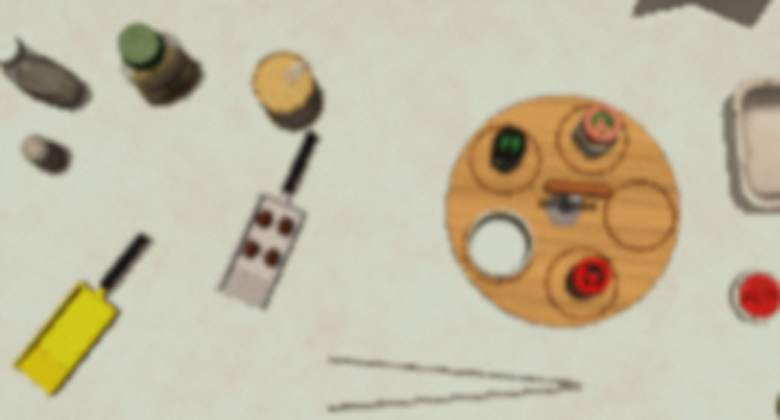

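The crop confirms it: the steel tray at crop (263,250) holds four brown nutmegs, with its handle at crop (290–315, 135–190). The yellow tray at crop (65,340) is empty and isn't the one meant. I'll hover over the handle first.

```bash
cat >> h.py <<'E'
def goal(pos,x,z=(0,0,-1)):
    "shift and turn in current tool axes to reach TCP pos with tool x along x, z along z"
    o=ctrl.get_obs(); R0=R.from_rotvec(o['tool_rot']).as_matrix()
    z=np.array(z,float);z/=np.linalg.norm(z); x=np.array(x,float); x-=z*(x@z); x/=np.linalg.norm(x)
    G=np.c_[x,np.cross(z,x),z]
    print("shift",(R0.T@(np.array(pos)-o['tool_pos'])).round(4),"turn",R.from_matrix(R0.T@G).as_rotvec().round(3),"tool_pos",o['tool_pos'].round(4))
def hd(deg): return np.array([np.cos(np.radians(deg)),np.sin(np.radians(deg)),0])
E
python3 - <<'E'
from h import *
c=grab("top")
for n,uv,z in (("tin",(264.7,146.7),.11),("bottle",(216.7,135),.182),("h1",(267,184),.038),("h2",(274.5,165.5),.038)): print(n,plane(c,[uv],z)[0].round(3))
goal((0.56,0.21,0.23),hd(155)); print(optics.get_image("wrist")["mount"])
E
```

```text
tin [0.697 0.194 0.11 ]
bottle [0.718 0.349 0.182]
h1 [0.574 0.191 0.038]
h2 [0.644 0.165 0.038]
shift [-0.4925 -0.2852  0.0008] turn [-0.001 -0.     0.192] tool_pos [0.1513 0.606  0.2305]
[[-3.99339082e-04 -9.63098578e-01 -2.69148602e-01  6.80032083e-02]
 [ 9.99999237e-01 -7.00836903e-05 -1.23292959e-03 -8.69679736e-04]
 [ 1.16856981e-03 -2.69148889e-01  9.63097872e-01 -1.42316759e-01]
 [ 0.00000000e+00  0.00000000e+00  0.00000000e+00  1.00000000e+00]]
```

```bash
python3 -m jog '[[[-0.21,-0.12,0],[0,0,0.1]],[[-0.21,-0.12,0],[0,0,0.1]],[[-0.21,-0.12,0],[0,0,0.1]],[[-0.21,-0.12,0],[0,0,0.1]],[[-0.21,-0.12,0],[0,0,0.1]]]' 0.6
python3 -m jog '[[[-0.27,-0.14,0],[0,0,0.09]],[[-0.27,-0.14,0],[0,0,0.09]],[[-0.27,-0.14,0],[0,0,0.09]],[[-0.27,-0.14,0],[0,0,0.09]],[[-0.27,-0.14,0],[0,0,0.09]]]'
python3 -m jog '[[[0,0,0],[0,0,0]],[[0,0,0],[0,0,0]]]'
python3 - <<'E'
from h import *
c=grab("wrist"); cv2.imwrite("pics/w1.png",c['im']); np.savez("w1.npz",**c)
t=grab("top"); np.savez("t1.npz",**t)
goal((0.56,0.21,0.23),hd(155)); print(ctrl.get_obs()['q'].round(3))
E
```

```text
t: 0.75
tool_pos: [0.3275, 0.4372, 0.2313]
tool_rot: [0.54, 3.094, 0.0]
contact_force: [0.4, 0.7, 0.8]
opening: 0.0515
grip_force: 0.0
t: 1.25
tool_pos: [0.4972, 0.254, 0.2314]
tool_rot: [0.678, 3.067, 0.001]
contact_force: [0.7, 0.5, -0.3]
opening: 0.0514
grip_force: 0.0
t: 1.45
tool_pos: [0.4965, 0.2549, 0.2311]
tool_rot: [-0.681, -3.066, -0.0]
contact_force: [-1.0, 0.5, -0.6]
opening: 0.0511
grip_force: 0.0
shift [-0.0781 -0.0149  0.0011] turn [-0.    -0.001  0.002] tool_pos [0.4955 0.2564 0.2311]
[ 0.344 -0.107  1.77   0.     1.479 -0.793]
```

View pics/w1.png

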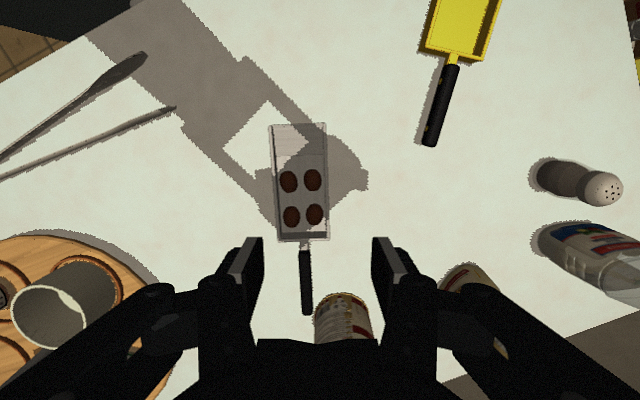

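The wrist view shows the steel tray with its lip at (272–326, 124), the handle from (304,250) to (307,313), the nutmegs at about (300,198), and the tin at (343,320).

Run:
```python
from h import *
c=dict(np.load("w1.npz")); im=c['im']
g=im.max(2).astype(int)
roi=np.zeros_like(g,bool); roi[252:314,290:316]=1
m=(g<60)&roi; ys,xs=np.nonzero(m)
rows=[(y,xs[ys==y].min(),xs[ys==y].max()) for y in range(252,318,8) if (ys==y).any()]; print(rows)
P=plane(c,[((a+b)/2,y) for y,a,b in rows],.038); print(P.round(4))
v=P[0]-P[-1]; hh=np.degrees(np.arctan2(v[1],v[0])); print("heading",hh)
L=plane(c,[(272,125),(326,123)],.013); print("lip",L.round(4),L.mean(0).round(4)); B=plane(c,[(276,241),(330,240)],.024);print("back",B.round(4))
print("tip",plane(c,[(307,315)],.035))
T=plane(c,[(314,303),(370,303)],.11);print("tin",T.round(3))
```

```text
[(252, np.int64(299), np.int64(309)), (260, np.int64(299), np.int64(309)), (268, np.int64(299), np.int64(310)), (276, np.int64(300), np.int64(310)), (284, np.int64(301), np.int64(311)), (292, np.int64(301), np.int64(311)), (300, np.int64(302), np.int64(311)), (308, np.int64(302), np.int64(312))]
[[0.5736 0.2009 0.038 ]
 [0.5827 0.1965 0.038 ]
 [0.5922 0.1926 0.038 ]
 [0.6018 0.1886 0.038 ]
 [0.6119 0.1851 0.038 ]
 [0.6215 0.1805 0.038 ]
 [0.6316 0.1763 0.038 ]
 [0.6418 0.1721 0.038 ]]
heading 157.08917756800057
lip [[0.4312 0.2291 0.013 ]
 [0.4545 0.284  0.013 ]] [0.4429 0.2566 0.013 ]
back [[0.5526 0.1736 0.024 ]
 [0.5785 0.232  0.024 ]]
tip [[0.65265119 0.16678424 0.035     ]]
tin [[0.595 0.204 0.11 ]
 [0.618 0.252 0.11 ]]
```

Run:
```python
from h import *
goal((0.5967,0.1916,0.10),hd(157.1)); goal((0.5967,0.1916,0.012),hd(157.1))
```

```text
shift [-0.1192 -0.0162  0.1311] turn [-0.    -0.001 -0.034] tool_pos [0.4955 0.2564 0.2311]
shift [-0.1192 -0.0162  0.2191] turn [-0.    -0.001 -0.034] tool_pos [0.4955 0.2564 0.2311]
```

```bash
python3 -m jog '[[[-0.119,-0.016,0],[0,0,-0.034]],[[-0.119,-0.016,0],[0,0,-0.034]],[[-0.119,-0.016,0.05],[0,0,-0.034]],[[-0.119,-0.016,0.09],[0,0,-0.034]],[[-0.119,-0.016,0.13],[0,0,-0.034]]]'
python3 -m jog '[[[0,0,0],[0,0,0]],[[0,0,0],[0,0,0]]]'
python3 - <<'E'
from h import *
c=grab("wrist"); cv2.imwrite("pics/w2.png",c['im'])
goal((0.5967,0.1916,0.012),hd(157.1)); print(ctrl.get_obs()['contact_force'])
E
```

```text
t: 2.05
tool_pos: [0.5967, 0.1923, 0.0995]
tool_rot: [-0.623, -3.079, -0.0]
contact_force: [-0.5, 0.3, -0.5]
opening: 0.051
grip_force: 0.0
t: 2.25
tool_pos: [0.5964, 0.1924, 0.1013]
tool_rot: [-0.622, -3.078, 0.001]
contact_force: [0.9, 0.4, 0.6]
opening: 0.0515
grip_force: 0.0
shift [ 0.0011 -0.0015  0.0917] turn [0.002 0.002 0.001] tool_pos [0.598  0.1925 0.1037]
[0.14991663 0.12781994 0.26688306]
```

View pics/w2.png

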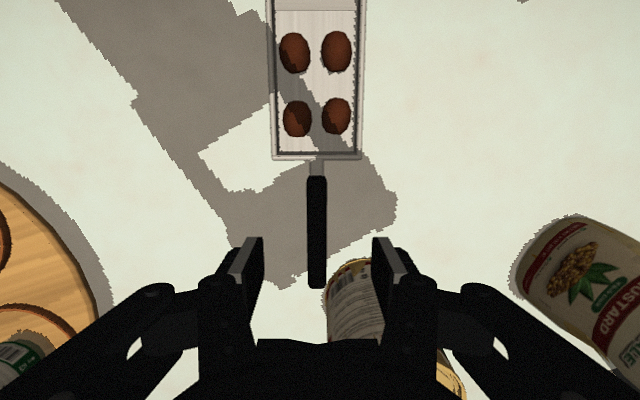

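The handle is centred between the pads at x≈317. The tin's base edge near (348,259) appears next to the right finger, so I'll check that clearance.

Run:
```python
from h import *
c=grab("wrist"); o=ctrl.get_obs(); R0=R.from_rotvec(o['tool_rot']).as_matrix()
P=plane(c,[(328,285),(333,267),(348,259),(368,259),(465,385)],0); P[-1]=plane(c,[(465,385)],.11)
print(((P-o['tool_pos'])@R0).round(4)); print(((np.array([.697,.194,.11])-o['tool_pos'])@R0).round(4))
# circle r=.0375 via 3 pts
from scipy.optimize import least_squares
s=least_squares(lambda p:np.hypot(P[:4,0]-p[0],P[:4,1]-p[1])-.0375,[.697,.194]);print(s.x,((np.r_[s.x,0]-o['tool_pos'])@R0).round(4))
```

```text
[[-0.0805  0.0079  0.1052]
 [-0.0631  0.012   0.1051]
 [-0.0556  0.0246  0.1052]
 [-0.0556  0.0415  0.1052]
 [-0.0744  0.0776 -0.0046]]
[-0.0898  0.0396 -0.0047]
[0.69910116 0.19516563] [-0.0908  0.0411  0.1054]
```

```bash
python3 -m jog '[[[0.005,-0.001,0.03],[0,0,0]],[[0.005,-0.001,0.055],[0,0,0]],[[0.005,-0.001,0.075],[0,0,0]],[[0.005,-0.001,0.089],[0,0,0]],[[0.005,-0.001,0.089],[0,0,0]]]'
python3 -m jog '[[[0,0,0],[0,0,0]],[[0,0,0],[0,0,0]],[[0,0,0],[0,0,0]],[[0,0,0],[0,0,0]],[[0,0,0],[0,0,0]]]' 0 70
python3 -m jog '[[[0,0,0],[0,0,0]],[[0,0,0],[0,0,0]],[[0,0,0],[0,0,0]]]'
```

```text
t: 2.85
tool_pos: [0.5922, 0.1923, 0.0123]
tool_rot: [-0.625, -3.078, 0.0]
contact_force: [-0.0, -0.1, -0.0]
opening: 0.0514
grip_force: 0.0
t: 3.35
tool_pos: [0.5938, 0.1923, 0.0144]
tool_rot: [0.625, 3.076, 0.002]
contact_force: [-0.4, 0.4, 7.4]
opening: 0.0124
grip_force: 69.2
t: 3.65
tool_pos: [0.5939, 0.1924, 0.0144]
tool_rot: [0.625, 3.076, 0.002]
contact_force: [-0.0, -0.1, 5.6]
opening: 0.0124
grip_force: 69.2
```

```bash
python3 -m jog '[[[0.003,0,-0.005],[0,0,0]],[[0.008,0,-0.015],[0,0,0]],[[0.014,0,-0.03],[0,0,0]],[[0.02,0,-0.05],[0,0,0]],[[0.025,0,-0.075],[0,0,0]]]' - 90
python3 -m jog '[[[0,0,-0.03],[0,0,0]],[[0,0,-0.06],[0,0,0]],[[0,0,-0.09],[0,0,0]],[[0,0,-0.115],[0,0,0]],[[0,0,-0.13],[0,0,0]]]'
python3 -m jog '[[[0,0,0],[0,0,0]],[[0,0,0],[0,0,0]]]'
python3 - <<'E'
from h import *
c=grab("wrist"); cv2.imwrite("pics/w3.png",c['im']); np.savez("w3.npz",**c)
o=ctrl.get_obs();print(o['q'].round(3),o['tool_pos'])
E
```

```text
t: 4.15
tool_pos: [0.5671, 0.2018, 0.0865]
tool_rot: [-0.624, -3.075, 0.002]
contact_force: [0.0, -0.8, -1.7]
opening: 0.0117
grip_force: 88.4
t: 4.65
tool_pos: [0.5694, 0.2022, 0.22]
tool_rot: [0.624, 3.076, 0.002]
contact_force: [1.5, 0.8, -1.3]
opening: 0.0124
grip_force: 88.5
t: 4.85
tool_pos: [0.5686, 0.2018, 0.2162]
tool_rot: [-0.625, -3.077, 0.001]
contact_force: [0.8, -0.1, -1.8]
opening: 0.0123
grip_force: 88.5
[ 0.218  0.013  1.68  -0.     1.451 -0.952] [0.56817145 0.20165468 0.21516913]
```

View pics/w3.png

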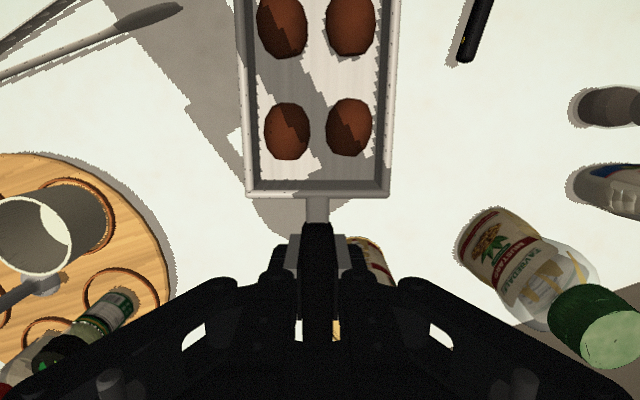

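The tray is gripped level, with all four nutmegs in the pan at (285,25), (350,25), (287,130) and (349,127). Next I refine the pot position and check the wrist joints for the pour.

Run:
```python
from h import *
c=dict(np.load("w1.npz"))
print("pot w1",plane(c,[(48,318)],.088)[0].round(4))
c=dict(np.load("t1.npz")); hsv=cv2.cvtColor(c['im'],cv2.COLOR_BGR2HSV)
m=((hsv[...,1]<60)&(hsv[...,2]>120)).astype(np.uint8); b=np.zeros_like(m); b[188:216,322:350]=m[188:216,322:350]
cs,_=cv2.findContours(b,cv2.RETR_EXTERNAL,cv2.CHAIN_APPROX_NONE); k=max(cs,key=cv2.contourArea); print(cv2.boundingRect(k),cv2.minEnclosingCircle(k)); print("pot top",plane(c,[cv2.minEnclosingCircle(k)[0]],.088)[0].round(4))
A=np.array([.5583,-.1435])
for H in (225,240,255,270):
  for th in (35,45,55):
    h=hd(H); t=np.radians(th); x=h*np.cos(t)-np.array([0,0,np.sin(t)]); z=-h*np.sin(t)-np.array([0,0,np.cos(t)])
    G=R.from_matrix(np.c_[x,np.cross(z,x),z])
    tcp=np.array([.5,-.06,.10])-.164*x-0.0*h
    for f in (1.6,1.75):
      for q1 in (0.0,):
        M=(R.from_euler('z',q1)*R.from_euler('y',f)).inv()*G*R.from_euler('z',-np.pi/2)
        e=M.as_euler('ZYZ'); print(H,th,f,tcp.round(3),e.round(2),end=' | ')
    print()
```

```text
pot w1 [ 0.5078 -0.0633  0.088 ]
(326, 191, 21, 21) ((336.3666687011719, 201.04666137695312), 10.595855712890625)
pot top [ 0.5067 -0.0626  0.088 ]
225 35 1.6 [0.595 0.035 0.194] [ 0.47  1.13 -2.47] | 225 35 1.75 [0.595 0.035 0.194] [ 0.5   0.99 -2.55] | 
225 45 1.6 [0.582 0.022 0.216] [ 0.63  1.02 -2.55] | 225 45 1.75 [0.582 0.022 0.216] [ 0.69  0.9  -2.66] | 
225 55 1.6 [0.567 0.007 0.234] [ 0.81  0.93 -2.65] | 225 55 1.75 [0.567 0.007 0.234] [ 0.9   0.83 -2.79] | 
240 35 1.6 [0.567 0.056 0.194] [ 0.55  1.25 -2.72] | 240 35 1.75 [0.567 0.056 0.194] [ 0.58  1.13 -2.8 ] | 
240 45 1.6 [0.558 0.04  0.216] [ 0.72  1.19 -2.77] | 240 45 1.75 [0.558 0.04  0.216] [ 0.77  1.08 -2.89] | 
240 55 1.6 [0.547 0.021 0.234] [ 0.9   1.13 -2.85] | 240 55 1.75 [0.547 0.021 0.234] [ 0.97  1.04 -2.98] | 
255 35 1.6 [0.535 0.07  0.194] [ 0.6   1.4  -2.94] | 255 35 1.75 [0.535 0.07  0.194] [ 0.62  1.27 -3.03] | 
255 45 1.6 [0.53  0.052 0.216] [ 0.77  1.37 -2.98] | 255 45 1.75 [0.53  0.052 0.216] [ 0.8   1.26 -3.08] | 
255 55 1.6 [0.524 0.031 0.234] [ 0.95  1.34 -3.01] | 255 55 1.75 [0.524 0.031 0.234] [ 0.98  1.25 -3.14] | 
270 35 1.6 [0.5   0.074 0.194] [0.61 1.55 3.12] | 270 35 1.75 [0.5   0.074 0.194] [0.62 1.42 3.04] | 
270 45 1.6 [0.5   0.056 0.216] [0.79 1.55 3.12] | 270 45 1.75 [0.5   0.056 0.216] [0.79 1.44 3.01] | 
270 55 1.6 [0.5   0.034 0.234] [0.96 1.55 3.12] | 270 55 1.75 [0.5   0.034 0.234] [0.97 1.47 2.99] |
```

Run:
```python
from h import *
goal((0.624,0.066,0.205),hd(228))
```

```text
shift [-0.1044 -0.1031  0.0101] turn [-0.    -0.004 -1.239] tool_pos [0.5682 0.2017 0.2152]
```

```bash
python3 -m jog '[[[-0.003,-0.003,0],[0,0,-0.03]],[[-0.009,-0.009,0],[0,0,-0.1]],[[-0.017,-0.017,0],[0,0,-0.2]],[[-0.026,-0.026,0],[0,0,-0.3]],[[-0.035,-0.034,0],[0,0,-0.4]]]'
python3 -m jog '[[[-0.004,-0.009,0],[0,0,-0.08]],[[-0.008,-0.018,0],[0,0,-0.16]],[[-0.011,-0.027,0],[0,0,-0.24]],[[-0.015,-0.036,0],[0,0,-0.32]],[[-0.019,-0.046,0],[0,0,-0.4]]]'
python3 -m jog '[[[0,-0.01,0],[0,0,-0.09]],[[0,-0.02,0],[0,0,-0.19]],[[0,-0.032,0.003],[0,0,-0.29]],[[0,-0.042,0.006],[0,0,-0.38]],[[0,-0.05,0.01],[0,0,-0.437]]]'
python3 - <<'E'
from h import *
print(ctrl.get_obs()['q'].round(3)); c=grab("wrist"); cv2.imwrite("pics/w4.png",c['im']); np.savez("w4.npz",**c)
lip=np.array([.514,-.0556,.12]); goal(lip-.164*hd(228)+[0,0,.001],hd(228))
E
```

```text
t: 5.4
tool_pos: [0.5872, 0.1563, 0.2145]
tool_rot: [0.005, -3.137, 0.001]
contact_force: [-0.4, 0.5, -2.1]
opening: 0.012
grip_force: 88.5
t: 5.9
tool_pos: [0.6062, 0.1106, 0.2145]
tool_rot: [0.627, -3.074, -0.002]
contact_force: [0.0, 0.1, -1.6]
opening: 0.0121
grip_force: 88.5
t: 6.4
tool_pos: [0.6257, 0.0644, 0.2045]
tool_rot: [1.278, -2.866, -0.003]
contact_force: [0.2, 0.5, -2.5]
opening: 0.0122
grip_force: 88.5
[-0.016  0.082  1.627  0.     1.436 -2.425]
shift [-0.0012  0.0031  0.0825] turn [ 0.003 -0.004  0.001] tool_pos [0.6257 0.0633 0.2035]
```

View pics/w4.png

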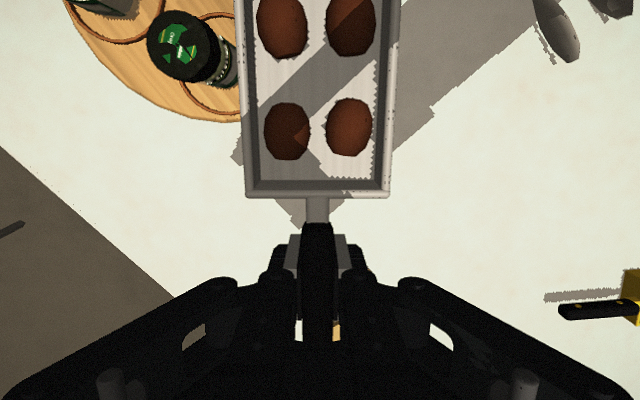

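```bash
python3 -m jog '[[[0,0.001,0.012],[0,0,0]],[[0,0.001,0.032],[0,0,0]],[[0,0.001,0.052],[0,0,0]],[[0,0.001,0.07],[0,0,0]],[[0,0.001,0.083],[0,0,0]]]'
python3 -m jog '[[[0,0,-0.0037],[0,-0.035,0]],[[0.0004,0,-0.0074],[0,-0.07,0]],[[0.0009,0,-0.0111],[0,-0.105,0]],[[0.0016,0,-0.0148],[0,-0.14,0]],[[0.0025,0,-0.0185],[0,-0.175,0]]]'
python3 - <<'E'
from h import *
c=grab("top"); s=grab("side"); o=ctrl.get_obs(); print(o['q'].round(3))
T=R.from_rotvec(o['tool_rot']).as_matrix(); lip=o['tool_pos']+T@[.164,0,.001]; print("lip",lip,"tilt",np.degrees(np.arcsin(-T[2,0])))
im=c['im'][165:245,310:410].copy(); im=cv2.resize(im,None,fx=4,fy=4,interpolation=cv2.INTER_CUBIC)
ims=cv2.resize(s['im'][180:280,290:390],None,fx=4,fy=4,interpolation=cv2.INTER_CUBIC)
for cc,x0,y0,I in ((c,310,165,im),(s,290,180,ims)):
    for P in (lip,lip+T@[0,.028,0],lip-T@[0,.028,0]):
        u=(proj(cc,[P])[0]-[x0,y0]+.5)*4; cv2.circle(I,tuple(int(v) for v in u),3,(255,0,255),-1)
    ring=[[.507+.0365*np.cos(a),-.063+.0365*np.sin(a),.088] for a in np.linspace(0,6.28,40)]
    for u in (proj(cc,ring)-[x0,y0]+.5)*4: cv2.circle(I,tuple(int(v) for v in u),1,(255,0,0),-1)
cv2.imwrite("pics/p1.png",np.hstack([cv2.copyMakeBorder(im,0,80,0,0,cv2.BORDER_CONSTANT),ims]))
E
```

```text
t: 6.95
tool_pos: [0.6244, 0.066, 0.1212]
tool_rot: [1.274, -2.868, -0.003]
contact_force: [-0.6, 0.8, -1.8]
opening: 0.0123
grip_force: 88.4
t: 7.45
tool_pos: [0.625, 0.0632, 0.1453]
tool_rot: [-1.207, 2.718, 0.105]
contact_force: [0.4, -0.1, -1.8]
opening: 0.0123
grip_force: 88.5
[-0.081  0.046  1.775  0.149  1.213 -2.531]
lip [ 0.51662358 -0.05697607  0.11525317] tilt 10.211428225145076
```

View pics/p1.png

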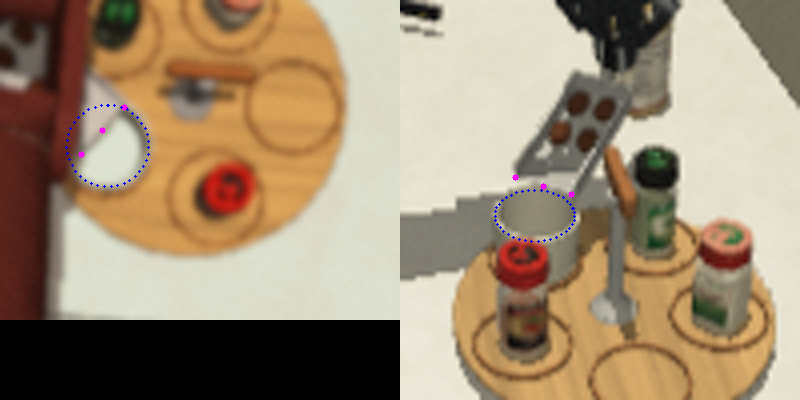

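The magenta predicted lip corners coincide with the real lip in both views, and the blue ring fits the pot mouth. The nutmegs are still in the pan at (580,120) in the montage. I'll keep tilting about the lip, slowly.

```bash
cat > br.py <<'E'
from h import *
def run():
    s=grab("side"); o=ctrl.get_obs(); T=R.from_rotvec(o['tool_rot']).as_matrix(); lip=o['tool_pos']+T@[.164,0,.001]
    hsv=cv2.cvtColor(s['im'],cv2.COLOR_BGR2HSV); m=((hsv[...,0]<12)&(hsv[...,1]>90)&(hsv[...,2]<125)).astype(np.uint8)
    b=np.zeros_like(m); b[190:232,405-90:448]=m[190:232,315:448]; b=b[:, :352]
    n,_,st,ce=cv2.connectedComponentsWithStats(b); print([(int(st[i,4]),ce[i].round(1).tolist()) for i in range(1,n) if st[i,4]>3])
    print("lip",lip.round(4),"px",proj(s,[lip])[0].round(1),"tilt",np.degrees(np.arcsin(-T[2,0])).round(1),o['q'].round(2)); return s
if __name__=="__main__": run()
E
python3 br.py
python3 -m jog '[[[0.0005,0,-0.0033],[0,-0.035,0]],[[0.0012,0,-0.0067],[0,-0.07,0]],[[0.0021,0,-0.0101],[0,-0.105,0]],[[0.0032,0,-0.0134],[0,-0.14,0]],[[0.0045,0,-0.0167],[0,-0.175,0]]]'
python3 br.py
python3 -m jog '[[[0,0,-0.0029],[0,-0.0175,0]],[[0.0001,0,-0.0057],[0,-0.035,0]],[[0.0002,0,-0.0086],[0,-0.0525,0]],[[0.0004,0,-0.0115],[0,-0.07,0]],[[0.0006,0,-0.0143],[0,-0.0875,0]]]'
python3 br.py
```

```text
[(15, [333.8, 205.8]), (12, [340.8, 206.9]), (19, [329.5, 212.9]), (13, [336.2, 214.6])]
lip [ 0.5166 -0.0567  0.1149] px [325.3 226.1] tilt 10.1 [-0.08  0.05  1.77  0.15  1.21 -2.53]
t: 8.1
tool_pos: [0.6196, 0.0581, 0.1594]
tool_rot: [-1.143, 2.57, 0.202]
contact_force: [0.3, 1.0, -2.9]
opening: 0.0123
grip_force: 88.5
[(10, [332.7, 205.0]), (18, [339.9, 206.6]), (13, [329.4, 213.6]), (14, [336.0, 215.1])]
lip [ 0.5162 -0.0565  0.1018] px [325.2 228.9] tilt 20.2 [-0.16 -0.04  1.86  0.32  1.15 -2.67]
t: 8.65
tool_pos: [0.6156, 0.0541, 0.172]
tool_rot: [-1.109, 2.495, 0.247]
contact_force: [-0.3, -0.7, -1.1]
opening: 0.0124
grip_force: 88.5
[(17, [332.9, 204.2]), (19, [339.9, 205.2]), (4, [346.8, 206.8]), (13, [328.6, 213.0]), (15, [335.5, 215.1])]
lip [ 0.5163 -0.0561  0.1015] px [325.2 228.9] tilt 25.2 [-0.2  -0.09  1.9   0.42  1.13 -2.75]
```

```bash
for i in 1 2 3; do :; done
python3 -m jog '[[[0,0,-0.0029],[0,-0.0175,0]],[[0.0001,0,-0.0057],[0,-0.035,0]],[[0.0002,0,-0.0086],[0,-0.0525,0]],[[0.0004,0,-0.0115],[0,-0.07,0]],[[0.0006,0,-0.0143],[0,-0.0875,0]]]' | grep t:
python3 br.py
python3 -m jog '[[[0,0,-0.0029],[0,-0.0175,0]],[[0.0001,0,-0.0057],[0,-0.035,0]],[[0.0002,0,-0.0086],[0,-0.0525,0]],[[0.0004,0,-0.0115],[0,-0.07,0]],[[0.0006,0,-0.0143],[0,-0.0875,0]]]' | grep t:
python3 br.py
```

```text
t: 9.2
tool_rot: [-1.074, 2.418, 0.289]
[(17, [332.5, 202.9]), (14, [339.4, 204.6]), (6, [346.8, 206.7]), (13, [328.8, 213.1]), (14, [335.4, 214.7])]
lip [ 0.5163 -0.056   0.1014] px [325.2 228.9] tilt 30.2 [-0.25 -0.13  1.94  0.51  1.13 -2.83]
t: 9.75
tool_rot: [-1.04, 2.34, 0.329]
[(14, [331.5, 202.9]), (14, [338.9, 204.0]), (6, [346.0, 206.5]), (16, [328.1, 212.9]), (16, [334.4, 214.6])]
lip [ 0.5163 -0.0559  0.1014] px [325.2 228.9] tilt 35.2 [-0.3  -0.17  1.98  0.61  1.13 -2.92]
```

Run:
```python
from h import *
for H,th in ((221,36),(215,37)):
    h=hd(H); t=np.radians(th); x=h*np.cos(t)-np.array([0,0,np.sin(t)]); z=-h*np.sin(t)-np.array([0,0,np.cos(t)])
    lip=np.array([.507,-.063,.1015])-.012*h; goal(lip-.164*x-.001*z,x,z)
```

```text
shift [ 0.0004 -0.0151 -0.0028] turn [ 0.07  -0.014  0.098] tool_pos [0.6058 0.0431 0.1967]
shift [ 0.0025 -0.0296 -0.0071] turn [ 0.132 -0.032  0.182] tool_pos [0.6058 0.0431 0.1967]
```

```bash
python3 -m jog '[[[0.0001,-0.0045,-0.0008],[0.02,-0.004,0.029]],[[0.0003,-0.01,-0.0018],[0.046,-0.009,0.065]],[[0.0004,-0.0151,-0.0028],[0.07,-0.014,0.098]],[[0.0013,-0.022,-0.0048],[0.1,-0.023,0.14]],[[0.0025,-0.0296,-0.0071],[0.132,-0.032,0.182]]]' | grep t:
python3 br.py
python3 -m jog '[[[0,0,-0.0029],[0,-0.0175,0]],[[0.0001,0,-0.0057],[0,-0.035,0]],[[0.0002,0,-0.0086],[0,-0.0525,0]],[[0.0004,0,-0.0115],[0,-0.07,0]],[[0.0006,0,-0.0143],[0,-0.0875,0]]]' | grep t:
python3 br.py
```

```text
t: 10.3
tool_rot: [-0.753, 2.399, 0.252]
[(36, [330.2, 214.7]), (31, [335.4, 217.4])]
lip [ 0.5172 -0.0559  0.1015] px [325.4 228.8] tilt 37.0 [-0.31 -0.2   2.    0.6   1.   -2.73]
t: 10.85
tool_rot: [-0.73, 2.315, 0.281]
[(32, [329.2, 214.9]), (28, [334.9, 217.0])]
lip [ 0.5168 -0.0559  0.1014] px [325.3 228.8] tilt 42.0 [-0.36 -0.25  2.05  0.71  1.   -2.83]
```

The rear nutmegs have slid down to the front pair at the foot of the ramp. I'll continue slowly.

```bash
python3 -m jog '[[[0,0,-0.0029],[0,-0.0175,0]],[[0.0001,0,-0.0057],[0,-0.035,0]],[[0.0002,0,-0.0086],[0,-0.0525,0]],[[0.0004,0,-0.0115],[0,-0.07,0]],[[0.0006,0,-0.0143],[0,-0.0875,0]]]' | grep t:
python3 br.py
python3 -m jog '[[[0,0,-0.0029],[0,-0.0175,0]],[[0.0001,0,-0.0057],[0,-0.035,0]],[[0.0002,0,-0.0086],[0,-0.0525,0]],[[0.0004,0,-0.0115],[0,-0.07,0]],[[0.0006,0,-0.0143],[0,-0.0875,0]]]' | grep t:
python3 br.py
```

```text
t: 11.4
tool_rot: [-0.704, 2.232, 0.307]
[(38, [327.2, 217.2]), (32, [330.8, 223.0])]
lip [ 0.5169 -0.0558  0.1014] px [325.3 228.8] tilt 47.0 [-0.41 -0.29  2.1   0.83  1.01 -2.93]
t: 11.95
tool_rot: [-0.678, 2.149, 0.331]
[(5, [346.4, 206.6])]
lip [ 0.517  -0.0557  0.1014] px [325.3 228.8] tilt 52.1 [-0.46 -0.33  2.14  0.94  1.03 -3.03]
```

```bash
python3 -m jog '[[[-0.002,0,-0.002],[0,0,0]],[[-0.008,0,-0.006],[0,0,0]],[[-0.02,0,-0.016],[0,0,0]],[[-0.034,0,-0.027],[0,0,0]],[[-0.05,0,-0.039],[0,0,0]]]' | grep t:
python3 - <<'E'
from br import *
s=run(); t=grab("top")
a=cv2.resize(s['im'][170:270,280:400],None,fx=3.3,fy=3.3,interpolation=cv2.INTER_CUBIC)
b=cv2.resize(t['im'][160:260,300:420],None,fx=3.3,fy=3.3,interpolation=cv2.INTER_CUBIC)
cv2.imwrite("pics/p2.png",np.hstack([a,b]))
goal((.597,.08,.23),hd(200)); goal((.58,.15,.23),hd(180))
E
```

```text
t: 12.5
tool_rot: [-0.679, 2.15, 0.331]
[(6, [346.0, 206.5])]
lip [ 0.5202 -0.0561  0.1721] px [326.5 213.3] tilt 52.3 [-0.46 -0.4   2.07  0.88  1.11 -2.91]
shift [0.0304 0.0672 0.0762] turn [0.113 0.908 0.247] tool_pos [0.6012 0.0015 0.3011]
shift [0.014  0.1343 0.0966] turn [0.272 0.885 0.571] tool_pos [0.6012 0.0015 0.3011]
```

View pics/p2.png

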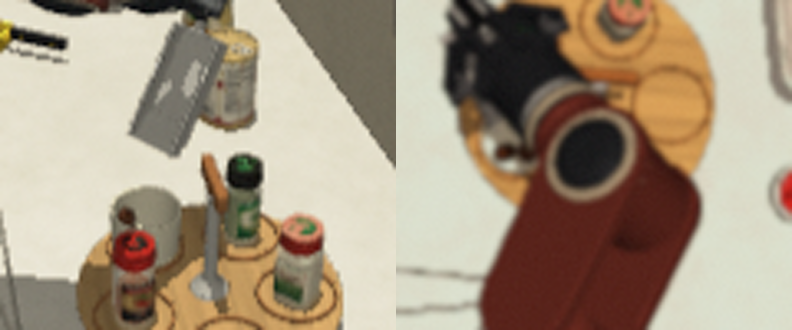

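The pan is empty in the side view at (180,90), and nutmegs show in the standing pot in both views. I'll level the tray and take it back.

```bash
python3 -m jog '[[[0.004,0.012,0.01],[0.02,0.14,0.04]],[[0.009,0.025,0.022],[0.04,0.28,0.08]],[[0.014,0.038,0.034],[0.06,0.42,0.12]],[[0.02,0.05,0.046],[0.08,0.56,0.16]],[[0.025,0.06,0.06],[0.1,0.7,0.2]]]' | grep -v force
python3 - <<'E'
from h import *
goal((.5685,.2018,.23),hd(157))
E
```

```text
t: 13.1
tool_pos: [0.5912, 0.0703, 0.2394]
tool_rot: [-0.571, 2.893, 0.083]
opening: 0.0121
shift [-0.0263  0.13    0.0172] turn [0.096 0.181 0.789] tool_pos [0.5912 0.0703 0.2394]
```

```bash
python3 -m jog '[[[-0.004,0.022,0.003],[0.016,0.03,0.13]],[[-0.009,0.044,0.006],[0.032,0.06,0.26]],[[-0.013,0.066,0.009],[0.048,0.09,0.39]],[[-0.018,0.088,0.012],[0.064,0.12,0.52]],[[-0.022,0.11,0.014],[0.08,0.15,0.65]]]' | grep -v force
python3 - <<'E'
from h import *
goal((.5685,.2018,.20),hd(157))
E
```

```text
t: 13.6
tool_pos: [0.5711, 0.1819, 0.2307]
tool_rot: [0.412, 3.08, 0.019]
opening: 0.0118
shift [0.0087 0.018  0.0308] turn [0.019 0.031 0.135] tool_pos [0.5711 0.1819 0.2307]
```

```bash
python3 -m jog '[[[0.004,0.009,0.01],[0.01,0.015,0.07]],[[0.009,0.018,0.03],[0.019,0.031,0.135]],[[0.009,0.018,0.03],[0.019,0.031,0.135]],[[0.009,0.018,0.03],[0.019,0.031,0.135]]]' | grep -v force
python3 - <<'E'
from h import *
goal((.5685,.2018,.03),hd(157))
E
python3 -m jog '[[[0,0,0.035],[0,0,0]],[[0,0,0.075],[0,0,0]],[[0,0,0.115],[0,0,0]],[[0,0,0.145],[0,0,0]],[[0,0,0.165],[0,0,0]]]' | grep -v grip
python3 - <<'E'
from h import *
goal((.5685,.2018,.0145),hd(157))
E
```

```text
t: 14.0
tool_pos: [0.5682, 0.2004, 0.2006]
tool_rot: [0.616, 3.08, -0.001]
opening: 0.012
shift [0.0003 0.0015 0.1706] turn [-0.     0.001  0.007] tool_pos [0.5682 0.2004 0.2006]
t: 14.5
tool_pos: [0.5681, 0.1995, 0.0346]
tool_rot: [0.618, 3.08, -0.001]
contact_force: [-0.5, 0.1, -1.7]
opening: 0.0121
shift [0.0006 0.0023 0.0201] turn [-0.     0.     0.005] tool_pos [0.5681 0.1995 0.0346]
```

```bash
python3 -m jog '[[[0,0,0.006],[0,0,0]],[[0,0,0.012],[0,0,0]],[[0,0,0.016],[0,0,0]],[[0,0,0.018],[0,0,0]],[[0,0,0.018],[0,0,0]]]' | grep -v grip
python3 -m jog '[[[0,0,0.001],[0,0,0]],[[0,0,0.002],[0,0,0]],[[0,0,0.002],[0,0,0]]]' | grep -v grip
```

```text
t: 15.0
tool_pos: [0.5694, 0.2005, 0.0191]
tool_rot: [0.618, 3.077, 0.001]
contact_force: [-0.5, -0.3, -1.4]
opening: 0.0123
t: 15.3
tool_pos: [0.5688, 0.2005, 0.0162]
tool_rot: [0.618, 3.078, 0.0]
contact_force: [0.4, -0.8, -1.4]
opening: 0.0121
```

```bash
python3 -m jog '[[[0,0,0.0005],[0,0,0]],[[0,0,0.001],[0,0,0]],[[0,0,0.0015],[0,0,0]],[[0,0,0.0015],[0,0,0]]]' | grep -v grip
python3 -m jog '[[[0,0,0.0005],[0,0,0]],[[0,0,0.001],[0,0,0]],[[0,0,0.0015],[0,0,0]],[[0,0,0.0015],[0,0,0]]]' | grep -v grip
```

```text
t: 15.7
tool_pos: [0.5688, 0.2004, 0.0147]
tool_rot: [0.618, 3.079, 0.0]
contact_force: [0.5, 0.3, -0.5]
opening: 0.0124
t: 16.1
tool_pos: [0.569, 0.2004, 0.0143]
tool_rot: [0.618, 3.079, -0.0]
contact_force: [-3.3, -1.2, 6.5]
opening: 0.0125
```

```bash
python3 -m jog '[[[0,0,0],[0,0,0]],[[0,0,0],[0,0,0]],[[0,0,0],[0,0,0]],[[0,0,0],[0,0,0]],[[0,0,0],[0,0,0]]]' 0.6 40| grep -v tool
python3 -m jog '[[[0,0,-0.02],[0,0,0]],[[0,0,-0.06],[0,0,0]],[[0,0,-0.11],[0,0,0]],[[0,0,-0.16],[0,0,0]],[[0,0,-0.21],[0,0,0]]]' | grep -v grip
python3 -m jog '[[[0,0,-0.05],[0,0,0]],[[0,0,-0.08],[0,0,0]],[[0,0,-0.08],[0,0,0]]]' | grep t:
python3 - <<'E'
from h import *
t=grab("top"); s=grab("side"); w=grab("wrist")
np.savez("t3.npz",**t); np.savez("s3.npz",**s); np.savez("w5.npz",**w)
a=cv2.resize(t['im'][140:250,230:410],None,fx=2.2,fy=2.2,interpolation=cv2.INTER_CUBIC)
b=cv2.resize(t['im'][180:220,315:355],None,fx=6,fy=6,interpolation=cv2.INTER_CUBIC)
d=cv2.resize(s['im'][165:295,280:400],(220,240),interpolation=cv2.INTER_CUBIC)
ww=cv2.resize(w['im'],None,fx=.5,fy=.5)
C=np.zeros((482,716,3),np.uint8); C[:242,:396]=a; C[242:482,:240]=b; C[242:482,240:460]=d; C[:200,396:716]=ww
cv2.imwrite("pics/p3.png",C); print(ctrl.get_obs()['q'].round(2))
E
```

```text
t: 16.6
contact_force: [-0.1, -0.4, 0.5]
opening: 0.0512
grip_force: 0.0
t: 17.1
tool_pos: [0.568, 0.2004, 0.225]
tool_rot: [0.618, 3.079, 0.0]
contact_force: [1.8, 0.1, 0.2]
opening: 0.0513
t: 17.4
tool_rot: [0.616, 3.068, 0.008]
[ 0.22 -0.03  1.58 -0.    1.59 -0.96]
```

View pics/p3.png

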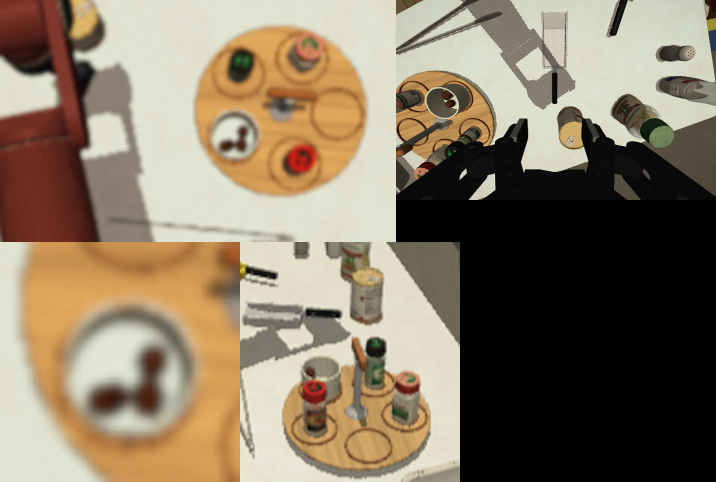

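In the montage the tray is empty and level at (275,313), everything else stands in place, and the pot holds the dark nutmegs. I'll count those numerically from closer up. Now I go over the carousel bar.

Run:
```python
from h import *
t=dict(np.load("t3.npz")); im=t['im']; hsv=cv2.cvtColor(im,cv2.COLOR_BGR2HSV)
w=((hsv[...,0]<20)&(hsv[...,1]>80)&(hsv[...,2]>60)).astype(np.uint8); w[:,:312]=0;w[:,405:]=0;w[:145]=0;w[237:]=0
ys,xs=np.nonzero(cv2.morphologyEx(w,cv2.MORPH_OPEN,np.ones((3,3),np.uint8))); hull=cv2.convexHull(np.c_[xs,ys].astype(np.int32)).reshape(-1,2)
print("tt",cv2.fitEllipse((plane(t,hull,.028)[:,:2]*1000).astype(np.float32)))
print("bar ends",plane(t,[(351.7,182.3),(374,182.3)],.188).round(4))
goal((.558,-.1435,.30),hd(90))
```

```text
tt ((558.229248046875, -143.39686584472656), (289.5550537109375, 289.8742980957031), 148.44577026367188)
bar ends [[ 0.5572 -0.1082  0.188 ]
 [ 0.5579 -0.1824  0.188 ]]
shift [-0.1237 -0.321   0.002 ] turn [-0.     0.     1.174] tool_pos [0.5678 0.2004 0.3018]
```

```bash
python3 -m jog '[[[-0.016,-0.04,0],[0,0,0.12]],[[-0.032,-0.08,0],[0,0,0.25]],[[-0.048,-0.12,0],[0,0,0.38]],[[-0.06,-0.16,0],[0,0,0.5]],[[-0.06,-0.16,0],[0,0,0.6]]]' | grep t:
python3 - <<'E'
from h import *
goal((.558,-.1435,.30),hd(90.5))
E
```

```text
t: 18.05
tool_rot: [-1.514, -2.75, 0.005]
shift [-1.415e-01 -9.260e-02  1.000e-04] turn [-0.004  0.     0.556] tool_pos [0.5606 0.0256 0.2999]
```

```bash
python3 -m jog '[[[-0.035,-0.023,0],[0,0,0.13]],[[-0.07,-0.046,0],[0,0,0.26]],[[-0.105,-0.069,0],[0,0,0.38]],[[-0.135,-0.088,0],[0,0,0.48]],[[-0.141,-0.093,0],[0,0,0.556]]]' | grep t:
python3 -m jog '[[[0,0,0],[0,0,0]],[[0,0,0],[0,0,0]]]' | grep t:
python3 - <<'E'
from h import *
w=grab("wrist"); cv2.imwrite("pics/w6.png",w['im']); np.savez("w6.npz",**w); im=w['im']; hsv=cv2.cvtColor(im,cv2.COLOR_BGR2HSV)
goal((.558,-.1435,.30),hd(90.5)); print(ctrl.get_obs()['q'].round(2))
print("bar px",proj(w,[[.5576,-.145,.188],[.5572,-.1082,.188],[.5579,-.1824,.188]]).round(0).tolist(),"pot px",proj(w,[[.507,-.063,.088],[.507,-.063,.033]]).round(0).tolist())
pp=proj(w,[[.507,-.063,.04]])[0].astype(int); r=45
m=((hsv[...,0]<15)&(hsv[...,1]>80)&(hsv[...,2]<130)).astype(np.uint8)
mask=np.zeros_like(m); cv2.fillPoly(mask,[proj(w,[[.507+.036*np.cos(a),-.063+.036*np.sin(a),.088] for a in np.linspace(0,6.28,40)]).astype(np.int32)],1)
n,_,st,ce=cv2.connectedComponentsWithStats(m&mask); print([(st[i].tolist(),ce[i].round(0).tolist()) for i in range(1,n) if st[i,4]>30])
# expected single nutmeg area px
z=-(w['R'].T@w['t'])[2]-.045; print("nutmeg area px ~",np.pi/4*.025*.021*(w['K'][0,0]/z)**2)
E
```

```text
t: 18.55
tool_rot: [-2.207, -2.231, 0.003]
t: 18.75
tool_rot: [-2.198, -2.242, 0.0]
shift [-0.0051 -0.0021  0.0016] turn [-0.001 -0.001  0.012] tool_pos [ 0.56   -0.1384  0.3016]
[-0.37 -0.09  1.64  0.    1.6  -0.39]
bar px [[315.0, 198.0], [315.0, 154.0], [314.0, 240.0]] pot px [[269.0, 97.0], [276.0, 99.0]]
[([248, 74, 44, 47, 892], [267.0, 100.0])]
nutmeg area px ~ 265.4263294498172
```

Run:
```python
from h import *
w=dict(np.load("w6.npz")); im=w['im']; hsv=cv2.cvtColor(im,cv2.COLOR_BGR2HSV)
m=((hsv[...,0]<15)&(hsv[...,1]>80)&(hsv[...,2]<130))
for y in range(72,124,2): print(''.join('#' if m[y,x] and hsv[y,x,2]>75 else ('+' if m[y,x] else '.') for x in range(240,302)))
print("ring radius px", np.ptp(proj(w,[[.507-.0365,-.063,.088],[.507+.0365,-.063,.088]])[:,0]))
# bar edges, per row
for y in (165,185,205,225):
    o=(hsv[y,:,0]<20)&(hsv[y,:,1]>100); 
    print(y,hsv[y,298:334,0].tolist() if 0 else ' '.join(f"{a}" for a in im[y,300:332,2]))
# brown on freezer in top view
for n in ("t3","w5"):
    t=dict(np.load(n+".npz")); h=cv2.cvtColor(t['im'],cv2.COLOR_BGR2HSV); b=((h[...,0]<14)&(h[...,1]>90)&(h[...,2]<115)).astype(np.uint8)
    k,_,st,ce=cv2.connectedComponentsWithStats(b); print(n,[(int(st[i,4]),ce[i].round(0).tolist()) for i in range(1,k) if st[i,4]>6 and (n=="w5" or (150<ce[i][0]<460 and 112<ce[i][1]<270))])
```

```text
..............................................................
..................+...........................................
............++++++++++........................................
..........+++#####++++++......................................
.........++##+####+#++++++....................................
........++++########+++++++...................................
.........+++#######+++++++++..................................
.........++++++#++++++++++++++................................
..........+++++++++++++++++++++...............................
............++++++++++++++#+++++..............................
...............+++++++++####+++++.............................
.................++########++++++.............................
..................++++#+++++++++..............................
...................+++++++++++................................
.......................+......................................
....................++++++++..................................
................#++++++++++++++++.............................
...............++++++++++++++
[... 1231 characters left out ...]
0]), (41, [581.0, 156.0]), (119, [591.0, 161.0]), (17, [39.0, 163.0]), (110, [145.0, 182.0]), (49, [11.0, 175.0]), (64, [56.0, 173.0]), (7, [100.0, 167.0]), (311, [101.0, 190.0]), (13, [44.0, 187.0]), (10, [48.0, 195.0]), (167, [445.0, 208.0]), (269, [11.0, 209.0]), (217, [108.0, 207.0]), (257, [467.0, 224.0]), (8, [150.0, 209.0]), (12, [447.0, 217.0]), (52, [36.0, 221.0]), (19, [363.0, 219.0]), (41, [367.0, 233.0]), (129, [44.0, 245.0]), (95, [170.0, 244.0]), (126, [8.0, 267.0]), (34, [128.0, 258.0]), (9, [325.0, 249.0]), (18, [186.0, 270.0]), (7, [129.0, 269.0]), (34, [61.0, 277.0]), (63, [102.0, 280.0]), (40, [76.0, 296.0]), (9, [176.0, 286.0]), (365, [19.0, 298.0]), (324, [63.0, 331.0])]
```

The mask print shows four separate nutmegs in the pot. Next I take the exact bar centre and angle.

Run:
```python
from h import *
w=dict(np.load("w6.npz"))
P=plane(w,[(318,165),(315.7,185),(314,205),(312.5,225)],.188); print(P.round(4)); v=P[0]-P[-1]; H=np.degrees(np.arctan2(v[1],v[0])); print(H)
# line x at y=-.1445
print("x at axis",np.interp(-.1445,P[::-1,1],P[::-1,0]))
goal((np.interp(-.1445,P[::-1,1],P[::-1,0]),-.1445,.157),hd(H))
```

```text
[[ 0.5597 -0.1172  0.188 ]
 [ 0.5582 -0.1338  0.188 ]
 [ 0.5571 -0.1511  0.188 ]
 [ 0.5561 -0.1689  0.188 ]]
85.97245772486374
x at axis 0.5574799763698948
shift [-0.0062 -0.0025  0.1446] turn [-0.001 -0.001  0.091] tool_pos [ 0.56   -0.1384  0.3016]
```

```bash
python3 -m jog '[[[-0.006,-0.002,0.02],[0,0,0.05]],[[-0.006,-0.002,0.06],[0,0,0.09]],[[-0.006,-0.002,0.1],[0,0,0.09]],[[-0.006,-0.002,0.125],[0,0,0.09]],[[-0.006,-0.002,0.144],[0,0,0.09]]]' | grep -v grip
python3 -m jog '[[[0,0,0],[0,0,0]],[[0,0,0],[0,0,0]]]' | grep -v grip
python3 -m jog '[[[0,0,0],[0,0,0]],[[0,0,0],[0,0,0]],[[0,0,0],[0,0,0]],[[0,0,0],[0,0,0]],[[0,0,0],[0,0,0]]]' 0 40
python3 - <<'E'
from h import *
goal((.5575,-.1445,.157),hd(86)); goal((.5575,-.1445,.157),hd(86+57))
E
```

```text
t: 19.3
tool_pos: [0.5575, -0.1434, 0.156]
tool_rot: [-2.295, -2.142, 0.001]
contact_force: [-0.0, -0.4, 0.3]
opening: 0.0514
t: 19.5
tool_pos: [0.5588, -0.1444, 0.1593]
tool_rot: [2.297, 2.142, 0.001]
contact_force: [-0.5, 0.2, -0.0]
opening: 0.0511
t: 20.0
tool_pos: [0.5575, -0.1453, 0.1611]
tool_rot: [-2.299, -2.14, 0.002]
contact_force: [-8.6, 1.2, 7.8]
opening: 0.0134
grip_force: 41.5
shift [ 0.0008 -0.0001  0.0041] turn [-0.002  0.    -0.002] tool_pos [ 0.5575 -0.1453  0.1611]
shift [ 0.0008 -0.0001  0.0041] turn [-0.002 -0.001 -0.996] tool_pos [ 0.5575 -0.1453  0.1611]
```

```bash
python3 -m jog '[[[0,0,0],[0,0,-0.02]],[[0,0,0],[0,0,-0.06]],[[0,0,0],[0,0,-0.11]],[[0,0,0],[0,0,-0.16]],[[0,0,0],[0,0,-0.2]]]' - 60
for k in 1; do :; done
python3 -m jog '[[[0,0,0],[0,0,-0.05]],[[0,0,0],[0,0,-0.1]],[[0,0,0],[0,0,-0.15]],[[0,0,0],[0,0,-0.2]],[[0,0,0],[0,0,-0.25]]]' | grep -v opening
python3 -m jog '[[[0,0,0],[0,0,-0.05]],[[0,0,0],[0,0,-0.1]],[[0,0,0],[0,0,-0.15]],[[0,0,0],[0,0,-0.2]],[[0,0,0],[0,0,-0.25]]]' | grep -v opening
python3 -m jog '[[[0,0,0],[0,0,-0.05]],[[0,0,0],[0,0,-0.1]],[[0,0,0],[0,0,-0.15]],[[0,0,0],[0,0,-0.19]],[[0,0,0],[0,0,-0.21]]]' | grep -v opening
python3 -m jog '[[[0,0,0],[0,0,0]],[[0,0,0],[0,0,0]],[[0,0,0],[0,0,0]]]'
python3 - <<'E'
from h import *
s=grab("side"); t=grab("top"); w=grab("wrist"); np.savez("s7.npz",**s); np.savez("t7.npz",**t); np.savez("w7.npz",**w)
T=R.from_rotvec(ctrl.get_obs()['tool_rot']).as_matrix(); print("heading",np.degrees(np.arctan2(T[1,0],T[0,0])))
C=np.array([.558,-.144,.088])
for n,c in (("side",s),("top",t),("wrist",w)):
    print(n,proj(c,[C+[-.095,0,0]])[0].round(1))
c=s; hsv=cv2.cvtColor(s['im'],cv2.COLOR_BGR2HSV); u=proj(s,[C+[-.095,0,0]])[0].astype(int)
g=((hsv[...,1]<60)&(hsv[...,2]>90))
for y in range(u[1]-16,u[1]+24,2): print(y,''.join('#' if g[y,x] else '.' for x in range(u[0]-34,u[0]+34)))
E
```

```text
t: 20.5
tool_pos: [0.5579, -0.1453, 0.1612]
tool_rot: [-2.072, -2.361, 0.001]
contact_force: [-7.3, 2.2, 6.7]
opening: 0.0131
grip_force: 59.3
t: 21.0
tool_pos: [0.5583, -0.1452, 0.1612]
tool_rot: [1.762, 2.601, 0.0]
contact_force: [-4.7, 2.7, 5.3]
grip_force: 59.2
t: 21.5
tool_pos: [0.5587, -0.145, 0.1612]
tool_rot: [1.423, 2.8, 0.001]
contact_force: [-4.0, 3.2, 5.0]
grip_force: 59.1
t: 22.0
tool_pos: [0.559, -0.1447, 0.1612]
tool_rot: [1.122, 2.933, 0.002]
contact_force: [-3.2, 3.7, 5.7]
grip_force: 59.3
t: 22.3
tool_pos: [0.559, -0.1447, 0.1612]
tool_rot: [1.124, 2.932, 0.002]
contact_force: [-4.1, 2.6, 5.5]
opening: 0.013
grip_force: 59.3
heading 138.0516450125077
side [317.7 249.8]
top [359.3 213.5]
wrist [219.9  99.3]
233 ###########################################.................###.....
235 #######################################....#................###.....
237 ###################################........##...............###.....
239 ###############################.............................###.....
241 ##############################..###.........................###.....
2
[... 393 characters left out ...]
##.....######...####.......................
255 ####################....#####################.......................
257 ####################....#####################.......................
259 ####################.....####################.......................
261 ####################.....###################........##..........#...
263 ####################.......###############.....................##...
265 #####################..........########.............................
267 ######################..............................................
269 ######################..............................................
271 ########################............................................
```

```bash
python3 -m jog '[[[0,0,0],[0,0,-0.03]],[[0,0,0],[0,0,-0.07]],[[0,0,0],[0,0,-0.1]],[[0,0,0],[0,0,-0.1]],[[0,0,0],[0,0,-0.1]]]'
python3 - <<'E'
from h import *
s=grab("side"); t=grab("top"); w=grab("wrist"); np.savez("s8.npz",**s); np.savez("t8.npz",**t); np.savez("w8.npz",**w)
T=R.from_rotvec(ctrl.get_obs()['tool_rot']).as_matrix(); print("heading",np.degrees(np.arctan2(T[1,0],T[0,0])))
C=np.array([.558,-.144,.088])
for n,c,st in (("top",t,1),("wrist",w,4),("side",s,1)):
    hsv=cv2.cvtColor(c['im'],cv2.COLOR_BGR2HSV); g=((hsv[...,1]<60)&(hsv[...,2]>110)).astype(np.uint8)
    P=proj(c,[C+[-.095,0,0]])[0]; u=P.astype(int); print(n,P.round(1))
    ring=proj(c,[C+[-.095+.040*np.cos(a),.040*np.sin(a),0] for a in np.linspace(0,6.28,80)]).astype(int)
    rs={(x//st,y//st) for x,y in ring}; h=(18 if n!="wrist" else 80)
    for y in range(u[1]-h,u[1]+h,st*(2 if n=="wrist" else 1)):
        if 0<=y<400: print(''.join(('O' if g[y,x] else 'o') if ((x//st,y//st) in rs) else ('#' if g[y,x] else '.') for x in range(max(0,u[0]-int(1.4*h)),min(639,u[0]+int(1.4*h)),st)))
E
```

```text
t: 22.95
tool_pos: [0.5591, -0.1446, 0.1612]
tool_rot: [0.976, 2.984, 0.003]
contact_force: [-2.7, 4.2, 6.2]
opening: 0.0129
grip_force: 59.3
heading 143.78557747987574
top [359.3 213.5]
..................................................
..................................................
..................................................
..................................................
..................................................
..................................................
..................................................
.....................oooooooo.....................
...................oo........ooo..................
.................oo............o..................
.................o..............oo................
................o................o................
...............o..................o...............
...............o...................o..............
..............o....................o..............
..............o.....................o.............
..............o.....................o.............
..............o.....................o.........
[... 3237 characters left out ...]
..o###...#############OO.............
###########.....O##....#######...#OO..............
###########.....#OO#...######...#OO#..............
###########.....##OOO##########oO###..............
###########.....#####OOOOOOOOOO#####..............
###########.....####################..............
###########.....####################..............
###########.....####################..............
###########.....####################..........#...
###########......##################...........##..
############.....##################...............
############......#################...............
############.......###############................
############........############..................
```

The projected target ring coincides with the pot rim in the side and wrist views. The pot points at the front edge to within about 1–2° and the bar is gripped at 59 N, so I'm handing in.

```bash
python3 -c "
from station import ctrl,job
o=ctrl.get_obs(); print(o['grip_force'],abs(o['dq']).max()); print(job.finish_job())"
```

```text
59.22167882323265 0.001468574630258502
the job is handed in; nothing more can be done
None
```

I handed the job in after about 23 s: all four nutmegs are in the pot, the tray stands level on the freezer, the pot points at the front edge to within about 1–2°, and the fingers are holding the bar handle still.

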